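Load the curing unit under its spring shield

ROBOT

A 7-joint arm with a two-finger parallel gripper is mounted at the origin on the work surface. World frame = base frame: x ahead of the robot, y to its left, z up, the work surface at z = 0. Lengths are in mm, angles in rad, forces in N, time in s.
With the tool pointing down it reaches from about 400 to 875 mm from the base axis. Payload 4.4 kg.
Tool frame: the origin (TCP) lies at the very end of the fingers, on their centre line; the grasp point (between the pads) lies 19 mm behind it; z points along the fingers, y is the line along which they close (so a half turn about z gives the same grasp; the last joint's range is limited). The gripper opens to 85 mm and grips with 20 to 120 N. Pads are 22 mm wide; open, the fingers measure 114 mm over their backs; the gripper's body (76 mm by 85 mm) begins 54 mm behind the grasp point. The pads swing forward as they close: fully open they stand 13 mm farther back than shut.
Start: joints at [-1.346, 0.628, 0.038, 1.517, -0.027, 0.996, -0.02], TCP at [186.343, 622.731, 231.313] pointing down, gripper open.
Joint ranges: [-3.06, 3.06], [-0.37, 2.12], [-1.25, 1.32], [0.18, 2.47], [-1.1, 4.24], [0.23, 1.98], [-2.94, 2.94]. Speed limits (rad/s): [2.57, 2.57, 3.14, 3.14, 3.14, 3.14, 3.14].

INTERFACE

Orientations are given as [roll, pitch, yaw] about the fixed x, y, z axes, in that order (R = Rz(yaw) Ry(pitch) Rx(roll)).
In Python, from cell import monitor, viewer, workorder gives the robot as it stands.
- The arm moves only by the tool arm_command, never from a script. Its argument "series" is one flat list of numbers, 5 for each row, row after row: the opening in per cent of the stroke, from 0 (shut) to 100 (fully open), then the shift along the tool's x, y, z in cm, then the turn about the tool's z in degrees. In form: [claw, x, y, z, roll, claw, x, y, z, roll, ...]. A call has exactly 5 rows; each row is the pose to reach, as a shift and turn from the pose commanded when the call began, along the tool's axes at that moment; what a row does not reach only later rows make up. A row lasts 1/12 s, in which the tool goes at most 41.7 mm and 7.16 degrees, less where a joint would pass 70% of its speed; a pose out of reach is approached as far as the arm can. A call with a gripper value outside its range is refused whole. The fingers move at their own pace and stop on an object; the grip force is fixed at half the most. Time passes only in rows, so rows that repeat a pose let the fingers close, or fill a call up. It gives the time, the measured TCP pose, the force, the opening and the grip force at its end, in the units of the state.
- monitor.read_state(): the state, without advancing time (a new reading comes with each control period).
- viewer.get_image(name): name is "side" or "top"; returns (picture, depth): 400x640x3 uint8, red, green, blue; 400x640 float32, mm along the optical axis (not along the pixel's ray), 0 where there is no reading.
- viewer.camera_model(name): a dict with "mtx" (3x3 intrinsics, pixels), "R" (3x3) and "t" (3): a world point X has camera coordinates R X + t. Camera axes: x right, y down, z forward; pixel columns grow to the right and rows downward; lengths in mm; the calibration is good to about 2 mm. A picture is of the moment at which its call begins. camera_model takes no time and is no camera call.
- workorder.finish_job(): hands the job in; it is judged then, once.
The state is a dict: "clock": time; "qpos": joint angles; "qd": joint speeds; "tau": joint torques, N m; "eef_pos": TCP position; "tool_rot": TCP orientation; "force": force on the tool from outside, world axes, zero at the start; "torque": the same for the moment, N m; "width": finger opening in mm; "gripper_force": force on a finger pad.
Only numpy, scipy, OpenCV 4.12 (cv2) and the standard library are available. Lean on these libraries where they do the work, as an engineer would, in place of code of your own. Each camera call takes 0.05 s, during which the arm holds its last target. There are 200 camera calls.

TASK

Load the ring carrier into the UV curing unit: with one fingertip press the red bar down to hold the orange spring shield open, and meanwhile with the other fingertip push the yellow carrier along its lane, under the raised shield, until it is fully home against the white housing. Then draw the finger back out and let the shield close completely behind the carrier. Do not grip, lift or tip the carrier, do not let the shield or its lip touch it, and leave everything else on the bench where it is.

Things in the scene. Friction and masses are not known exactly. Their poses are not given: they have to be found in the camera images.
- unit: UV curing unit, fixed. Origin: table height, lane centre line, below the front lip of the closed shield. x: along the lane, inward (push direction); y: left; z up. Grey base plate 6 mm thick (x -150 to +62, y -38 to +92 mm); its top is the lane floor. Two aluminium rails, inner faces at y = +/-16, tops at z = 14 mm, guide the carrier. White housing from x = +58 on (the stop), y -65 to +105, 60 mm tall.
- carrier: yellow ring carrier, loose in the lane, about 120 g: 50 mm long (its x, along the lane), 28 wide, body 18 tall, with a full-width push plate 26 mm tall at its rear (-x) end and a brass ring standing in its top. Origin: centre of its underside. Starts with its front face 10 to 50 mm short of the lip.
- home (a point): on the lane floor, unit (33, 0, 6) mm: where the carrier's origin is when fully home, touching the housing; its rear face is then at unit x = 8 mm, past the lip
- shield: orange shield and red press bar, one piece. Origin on the hinge axis at unit (0, 40, 38) mm, axes as the unit's when closed. Closed: cover plate 4 mm thick, unit x -1 to +49, y -18 to +37, underside z = 36 mm; front lip 3 mm thick at x = 0, y -2 to +18, hanging down to z = 20 mm, so it bars the carrier. Open (1.22 rad) it stands 92 mm above the table and clear of the lane where y < 8 mm.
- shaft (a point): middle of the hinge shaft, unit (-45, 40, 38) mm: 6 mm thick, parallel to unit x, from x = -139 to +49 mm, between two 10 mm wide posts 46 mm tall at x = -143 and +53 mm; it lies between press bar and lane
- press_bar (a point): on the axis of the red press bar at unit x = -45; moves with it. Bar 10 mm thick, parallel to unit x, from x = -137 to +47 mm, 40 mm from the hinge axis on the side away from the lane; closed, its axis is at unit y = 73, z = 61 mm. Pressing it down raises the shield; its top may be slid along freely.
- shield_hinge (a joint): shield angle a, rad: 0 closed, grows as it opens, stop at 1.31. The bar's top is at z = 43 + 40 sin(35 deg - a) mm, its axis at unit y = 40 + 40 cos(35 deg - a) mm: at a = 1.22, z = 20, y = 73 mm. A spring closes it: about 4 N on the bar at first, about 5 to 6 N wide open; let go, it shuts in under half a second.
- spare_carrier: green copy of the carrier with a steel ring (50 x 28 x 26 mm), standing on the table beside the unit; leave alone
- wax_tin: red round tin with a silver cap, 52 mm across, 45 mm tall; leave alone
- bench_brush: hand brush lying on the table left of the unit; leave alone
- cup: blue cup, 72 mm across, 75 mm tall; leave alone
- lotion: yellow bottle with a green cap, 50 mm across, 130 mm tall; leave alone
- ring_mandrel: steel ring cone on a round foot, 56 mm across, 120 mm tall; leave alone
- screwdriver: screwdriver lying on the table; leave alone
Mind the look-alikes: they are no part of the job. Leave any black or blue look-alike of the carrier alone.

How it is judged (in metres and radians):
On the way, in this order (a step that is already met when the one before it is completed fails the run):
1. a finger holds the shield open (more than 0.8 rad) while the carrier's front is still outside the lip (value of joint shield_hinge above 0.8 rad and contact force between the fingers and shield above 0.3 N and x of carrier in the frame of unit below -0.026 m), for 0.1 s.
2. the carrier is pushed home while a finger still holds the shield open (more than 0.8 rad) (value of joint shield_hinge above 0.8 rad and contact force between the fingers and shield above 0.3 N and x of carrier in the frame of unit between 0.029 and 0.036 m and y of carrier in the frame of unit between -0.006 and 0.006 m and height (world z) of carrier below 0.01 m), for 0.1 s.
At the end, for the whole second after the job is handed in: carrier flat on the lane floor, within 4 mm of the stop (front face to housing), at rest; shield shut to within 0.06 rad behind it (x of carrier in the frame of unit between 0.029 and 0.036 m and y of carrier in the frame of unit between -0.006 and 0.006 m and height (world z) of carrier below 0.01 m and value of joint shield_hinge below 0.06 rad and linear speed of carrier below 0.01 m/s and angle between carrier's own z axis and vertical below 0.1 rad); the robot touches nothing.
It fails at once if the shield presses on or bumps the carrier (more than 1 N) (contact force between shield and carrier above 1 N).
It fails at once if the carrier is lifted more than 10 mm or tipped more than 0.3 rad (height (world z) of carrier above 0.016 m or angle between carrier's own z axis and vertical above 0.3 rad).
It fails at once if another thing on the bench is moved more than 15 mm (distance of any of spare_carrier, wax_tin, bench_brush, cup, lotion, ring_mandrel, screwdriver from where it was at the start of the episode above 0.015 m).
It also fails if it takes over 38 s, if anything falls off the work surface, if the arm or the gripper's body presses on something with over 40 N, if the wrist force passes 120 N, or if a joint passes its speed limit or range.

## Working session

There is one attempt and no reset: what is moved stays moved. The work goes in short steps, Python scripts to look and compute and a tool call to move; the robot and the scene stay as the last step left them, time stands still between calls to the robot, and variables do not carry over. Pictures are saved under pics/ and viewed, at most 14 in all, crops included, and the job is handed in when it is done.

Besides the shell and the picture viewer there is one more tool, called as a command line: name --argument value ..., lists and objects as JSON in quotes. arm_command: Moves the arm, as the interface text tells. Its arguments: {"type":"object","properties":{"series":{"type":"array","items":{"type":"number"}}},"required":["series"]}

```bash
mkdir -p pics; ls; python3 - <<'E'
from cell import monitor, viewer, workorder
import cv2,numpy as np
s=monitor.read_state();print({k:np.round(v,3) for k,v in s.items()})
for n in("top","side"):
    p,d=viewer.get_image(n);cv2.imwrite(f"pics/{n}0.png",p[:,:,::-1]);np.save(f"pics/{n}0.npy",d)
    m=viewer.camera_model(n);print(n,{k:np.round(v,3).tolist() for k,v in m.items()})
E
```

```text
pics
{'clock': np.float64(0.0), 'qpos': array([-1.346,  0.629,  0.038,  1.518, -0.027,  0.996, -0.02 ]), 'qd': array([ 0.002, -0.001, -0.   , -0.002,  0.001, -0.001, -0.001]), 'tau': array([-1.0000e-03, -5.6340e+01,  1.2260e+00, -1.9345e+01,  1.1000e-02,
        1.1000e-02, -0.0000e+00]), 'eef_pos': array([186.136, 622.135, 230.38 ]), 'tool_rot': array([-3.14 , -0.   ,  2.851]), 'force': array([-0.407, -0.216,  0.083]), 'torque': array([-0.027,  0.034,  0.012]), 'gripper_force': np.float64(0.0), 'width': np.float64(85.537)}
top {'mtx': [[416.243, 0.0, 314.762], [0.0, 416.243, 193.331], [0.0, 0.0, 1.0]], 'R': [[-0.006, -1.0, -0.011], [-0.996, 0.007, -0.093], [0.093, 0.01, -0.996]], 't': [57.511, 573.216, 1271.092]}
side {'mtx': [[375.396, 0.0, 320.775], [0.0, 375.396, 198.939], [0.0, 0.0, 1.0]], 'R': [[0.827, -0.563, -0.007], [-0.285, -0.407, -0.868], [0.485, 0.72, -0.497]], 't': [-471.875, 242.365, 837.394]}
```

View pics/top0.png

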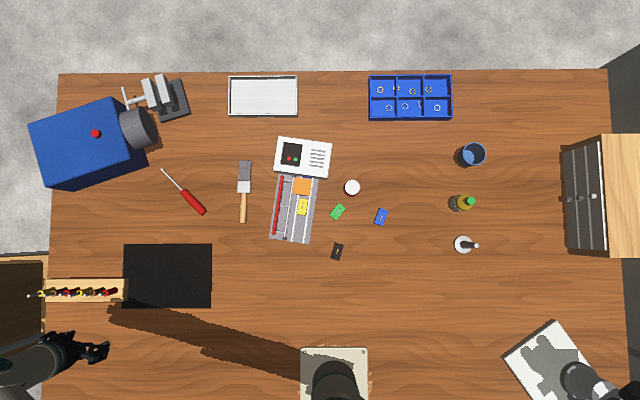

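View pics/side0.png

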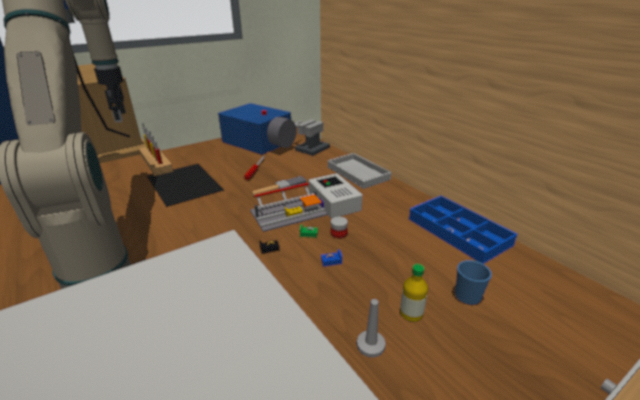

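Top view: the UV unit is at about (300,190), with the yellow carrier at (302,206), orange shield at (301,186) and red bar at (278,205). The look-alikes are green (337,211), blue (380,216) and black (337,251). I'm zooming in to confirm which is which.

```bash
python3 - <<'E'
import cv2,numpy as np
a=cv2.imread("pics/top0.png")[125:255,255:400];b=cv2.imread("pics/side0.png")[160:275,235:385]
a=cv2.resize(a,None,fx=4.5,fy=4.5,interpolation=cv2.INTER_CUBIC);b=cv2.resize(b,None,fx=5,fy=5,interpolation=cv2.INTER_CUBIC)
cv2.imwrite("pics/topc.png",a);cv2.imwrite("pics/sidec.png",b);print(a.shape,b.shape)
E
```

```text
(585, 652, 3) (575, 750, 3)
```

View pics/topc.png

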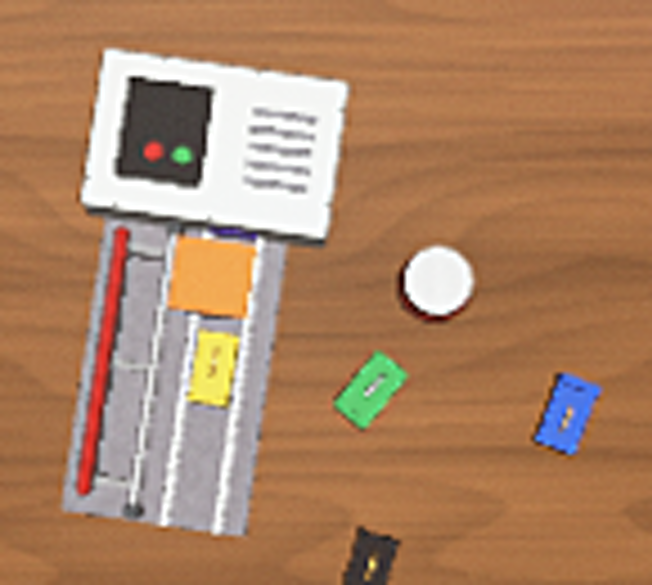

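View pics/sidec.png

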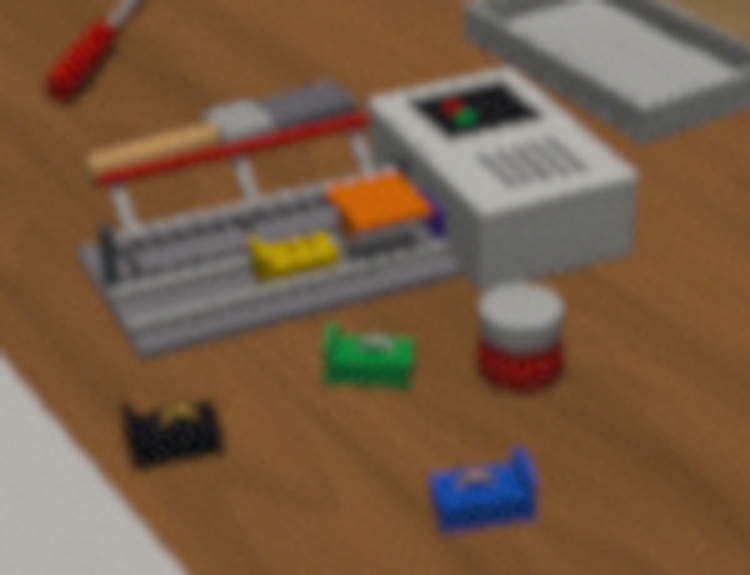

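The yellow carrier in the lane (top crop (212,370), behind the orange shield) is the right one: it stands between the rails. The green (370,390), blue (567,412) and black (372,560) copies lie on the table, outside the lane. Next I fit the unit pose from keypoints in both views.

```bash
cat > h.py <<'E'
import numpy as np,cv2
from cell import monitor,viewer,workorder
from scipy.optimize import least_squares
def proj(n,X):
    m=viewer.camera_model(n);K,R,t=(np.array(m[k]) for k in("mtx","R","t"))
    c=np.atleast_2d(X)@R.T+t.ravel();p=c@K.T;return p[:,:2]/p[:,2:]
def ray(n,uv,z):
    m=viewer.camera_model(n);K,R,t=(np.array(m[k]) for k in("mtx","R","t"))
    C=-R.T@t.ravel();d=R.T@np.linalg.solve(K,np.r_[uv,1]);return C+d*(z-C[2])/d[2]
def T(p,X):
    c,s=np.cos(p[2]),np.sin(p[2]);X=np.atleast_2d(X).astype(float)
    return np.c_[p[0]+c*X[:,0]-s*X[:,1],p[1]+s*X[:,0]+c*X[:,1],X[:,2]]
def Ti(p,X):
    c,s=np.cos(p[2]),np.sin(p[2]);d=np.asarray(X)[:2]-p[:2];return np.array([c*d[0]+s*d[1],-s*d[0]+c*d[1],X[2]])
E
python3 - <<'E'
from h import *
top=[((62,511),(-150,92,6)),((245,535),(-150,-38,6)),((81,208),(58,105,60)),((122,228),(47,73,63)),((84,494),(-137,73,63)),((178,236),(49,37,40)),((168,308),(-1,37,40)),((250,318),(-1,-18,40)),((258,240),(49,-18,40))]
side=[((98,180),(-137,73,61)),((370,118),(47,73,61)),((140,355),(-150,-38,0)),((80,250),(-150,92,6)),((345,230),(-1,-18,36)),((430,212),(49,-18,38)),((332,183),(-1,37,40)),((483,212),(58,-65,60)),((370,97),(58,105,60))]
f=lambda c,s,o:(np.array(c)+.5)/s-.5+o
tp=np.array([f(a,4.5,(255,125)) for a,_ in top]);tX=[b for _,b in top]
sp=np.array([f(a,5,(235,160)) for a,_ in side]);sX=[b for _,b in side]
rt=lambda p:proj("top",T(p,tX))-tp; rs=lambda p:proj("side",T(p,sX))-sp
for nm,fn in(("top",lambda p:rt(p).ravel()),("side",lambda p:rs(p).ravel()),("both",lambda p:np.r_[rt(p).ravel(),rs(p).ravel()])):
    r=least_squares(fn,[600,80,-.14],x_scale=[10,10,.1],loss="soft_l1");print(nm,np.round(r.x,3),r.cost)
p=r.x;print(np.round(rt(p),1).tolist(),np.round(rs(p),1).tolist())
for n,im in(("top","top0"),("side","side0")):
    hsv=cv2.cvtColor(cv2.imread(f"pics/{im}.png"),cv2.COLOR_BGR2HSV)
    M=cv2.inRange(hsv,(22,130,100),(34,255,255));q=proj(n,T(p,(-40,0,20)))[0].astype(int)
    k,l,st,ce=cv2.connectedComponentsWithStats(M);i=[j for j in range(1,k) if st[j,4]>30 and np.hypot(*(ce[j]-q))<25]
    for j in i:
        ys,xs=np.where(l==j);print(n,st[j],ce[j]);d=np.load(f"pics/{im}.npy")
        U=np.array([Ti(p,ray(n,(x,y),28 if n=="top" else 24)) for x,y in zip(xs,ys)]);print(U.min(0),U.max(0))
np.save("p.npy",p)
s=monitor.read_state();print(Ti(p,s["eef_pos"]))
E
```

```text
top [ 5.7043e+02  8.7135e+01 -1.4500e-01] 1.6896411662413993
side [ 5.70245e+02  8.73500e+01 -1.62000e-01] 4.469181603438354
both [ 5.70276e+02  8.70990e+01 -1.50000e-01] 6.549415492616475
[[-0.0, -0.2], [0.2, 0.5], [-0.2, -0.9], [0.4, -0.5], [-0.3, 0.5], [0.2, -0.2], [0.0, -0.3], [-0.6, -0.0], [-0.0, 1.4]] [[-0.2, -0.1], [0.2, -0.0], [0.3, 0.9], [-0.6, -0.7], [3.1, 0.4], [0.9, -0.2], [-1.3, 0.7], [-0.2, -0.2], [-0.7, -0.2]]
top [297 199  11  16 133] [302.15789474 206.40601504]
[-62.06462198 -13.54178887  28.        ] [-13.65437252  13.71892839  28.        ]
side [285 206  18  10 105] [293.36190476 210.46666667]
[-64.67061485 -25.44768372  24.        ] [-14.38700871  19.21463673  24.        ]
[-459.70290985  471.7139143   230.51650673]
```

arm_command --series '[80,-3,-2.6,0,-1.6,80,-6,-5.2,0,-3.2,80,-9,-7.9,0,-4.8,80,-12,-10.5,0,-6.5,80,-15,-13.1,0,-8.2]'

```text
clock: 0.52
eef_pos: [293.0, 452.2, 231.0]
tool_rot: [-3.141, -0.0, 2.996]
force: [0.9, 0.2, -0.0]
width: 68.3
gripper_force: 0.0
```

```bash
cat > st.py <<'E'
from h import *
p=np.array([570.3,87.1,-.148])
s=monitor.read_state();u=Ti(p,s["eef_pos"]);r=s["tool_rot"]
yaw=r[2]-p[2]-np.pi;yaw=(yaw+np.pi)%(2*np.pi)-np.pi
print("t",round(float(s["clock"]),2),"unit",u.round(1),"tilt",np.round(r,3),"yawerr deg",round(np.degrees(yaw),2),"F",np.round(s["force"],1),"w",round(float(s["width"]),1))
E
python3 st.py
```

```text
t 0.52 unit [-328.1  320.2  231. ] tilt [-3.141 -0.     2.996] yawerr deg 0.12 F [ 0.9  0.2 -0. ] w 68.3
```

arm_command --series '[80,-2.5,-2.9,0,0,80,-5,-5.8,0,0,80,-7.5,-8.7,0,0,80,-10,-11.6,0,0,80,-12.4,-14.3,0,0]'

```text
clock: 0.93
eef_pos: [394.7, 292.2, 231.2]
tool_rot: [-3.141, -0.0, 2.993]
force: [0.1, -0.7, -0.6]
width: 68.3
gripper_force: 0.0
```

arm_command --series '[80,-2.5,-2.9,-0.5,0,80,-5,-5.8,-1,0,80,-7.5,-8.7,-1,0,80,-10,-11.6,-1,0,80,-11,-13,0,0]'

```text
clock: 1.35
eef_pos: [487.6, 144.7, 232.6]
tool_rot: [-3.141, 0.005, 2.988]
force: [1.1, 0.2, 0.7]
width: 68.1
gripper_force: 0.0
```

```bash
python3 st.py
```

```text
t 1.35 unit [-90.3  44.7 232.6] tilt [-3.141  0.005  2.988] yawerr deg -0.34 F [1.1 0.2 0.7] w 68.1
```

arm_command --series '[80,-0.5,-1,3,0,80,-0.5,-1,6,0,80,-0.5,-1,9,0,80,-0.5,-1,11.5,0,80,-0.5,-1,11.5,0]'

```text
clock: 1.77
eef_pos: [483.8, 137.9, 112.1]
tool_rot: [-3.137, -0.008, 2.994]
force: [-0.5, -0.8, -0.2]
width: 68.7
gripper_force: 0.0
```

```bash
python3 st.py; cat > pic.py <<'E'
from h import *
import sys
a=viewer.get_image("top")[0][:,:,::-1];b=viewer.get_image("side")[0][:,:,::-1]
f=lambda i,y,x:cv2.resize(i[y:y+95,x:x+130],None,fx=3,fy=6*.5,interpolation=cv2.INTER_CUBIC)
cv2.imwrite(f"pics/{sys.argv[1]}.png",np.hstack([f(a,150,245),f(b,140,235)]))
E
python3 pic.py n1
```

```text
t 1.77 unit [-93.   37.5 112.1] tilt [-3.137 -0.008  2.994] yawerr deg 0.0 F [-0.5 -0.8 -0.2] w 68.7
```

View pics/n1.png

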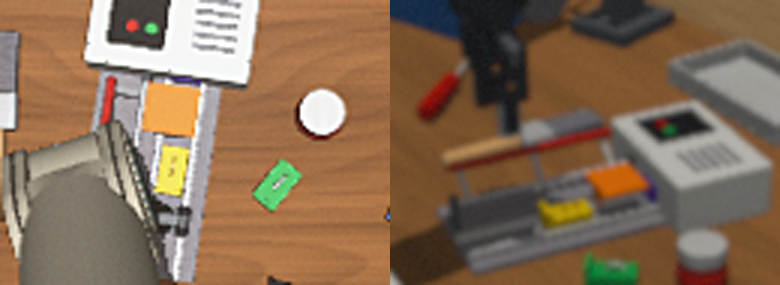

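The top crop shows the carrier-side finger over the lane at about (172,218), behind the yellow carrier (172,170). In the side crop the fingers are at (505,100), above the bar. I'll check the finger's projection against the prediction.

```bash
python3 st.py; python3 - <<'E'
from h import *
p=np.array([570.3,87.1,-.148])
for X in [(-93,37.5-34,119),(-93,37.5-48,119),(-93+11,37.5-41,119),(-93-11,37.5-41,119)]:
    print(X,((proj("top",T(p,X))[0]-[245,150])*3).round(),((proj("side",T(p,X))[0]-[235,140])*3+[390,0]).round())
print(((proj("side",T(p,(-93,37.5+34,119)))[0]-[235,140])*3+[390,0]).round())
E
```

```text
t 1.87 unit [-90.3  38.9 115.9] tilt [-3.141e+00 -2.000e-03  2.994e+00] yawerr deg 0.02 F [ 0.8 -0.2  0.7] w 68.4
(-93, 3.5, 119) [156. 220.] [507. 136.]
(-93, -10.5, 119) [170. 222.] [512. 142.]
(-82, -3.5, 119) [165. 209.] [520. 136.]
(-104, -3.5, 119) [162. 232.] [498. 141.]
[484. 108.]
```

arm_command --series '[80,0,-0.5,1.5,0,80,0,-0.5,3,0,80,0,-0.5,4.5,0,80,0,-0.5,5.2,0,80,0,-0.5,5.2,0]'

```text
clock: 2.28
eef_pos: [486.7, 134.4, 64.6]
tool_rot: [3.142, 0.0, 2.994]
force: [0.6, 0.6, -0.2]
width: 68.3
gripper_force: 0.0
```

```bash
python3 st.py
```

```text
t 2.28 unit [-89.7  34.4  64.6] tilt [3.142 0.    2.994] yawerr deg 0.03 F [ 0.6  0.6 -0.2] w 68.3
```

arm_command --series '[80,0,0,0.6,0,80,0,0,1.2,0,80,0,0,1.8,0,80,0,0,2.4,0,80,0,0,2.4,0]'

```text
clock: 2.7
eef_pos: [487.1, 134.3, 40.6]
tool_rot: [3.141, 0.001, 2.994]
force: [0.0, -2.5, 1.8]
width: 68.3
gripper_force: 1.3
```

```bash
python3 st.py; python3 pic.py n2
```

```text
t 2.7 unit [-89.3  34.4  40.6] tilt [3.141e+00 1.000e-03 2.994e+00] yawerr deg 0.03 F [ 0.  -2.5  1.8] w 68.3
```

View pics/n2.png

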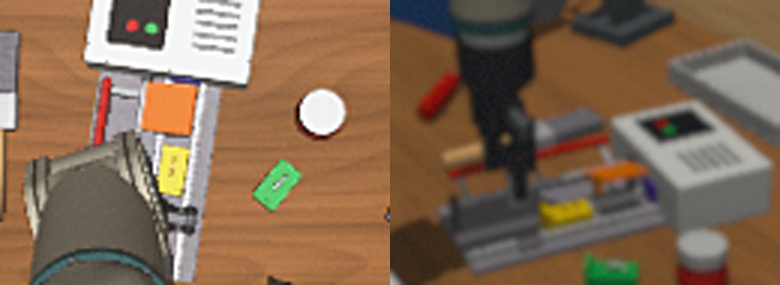

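Shield is partly open, but the lateral force (-2.5 N in y) shows the bar sits on the fingertip's outer edge. I'll lift, widen the opening and re-centre before pressing again.

arm_command --series '[80,0,0,-0.7,0,80,0,0,-1.4,0,80,0,0,-2.1,0,80,0,0,-2.8,0,87,0,0.2,-2.8,0]'

```text
clock: 3.22
eef_pos: [487.8, 136.7, 69.9]
tool_rot: [3.14, 0.002, 2.994]
force: [0.1, 0.4, -0.3]
width: 74.0
gripper_force: 0.0
```

arm_command --series '[87,0,0,0,0,87,0,0,0,0,87,0,0,0.7,0,87,0,0,1.4,0,87,0,0,1.4,0]'

```text
clock: 3.63
eef_pos: [487.5, 138.8, 53.4]
tool_rot: [3.138, 0.001, 2.996]
force: [-0.7, 3.9, 5.3]
width: 74.7
gripper_force: 2.9
```

```bash
python3 st.py
```

```text
t 3.63 unit [-89.5  38.9  53.4] tilt [3.138e+00 1.000e-03 2.996e+00] yawerr deg 0.13 F [-0.7  3.9  5.3] w 74.7
```

arm_command --series '[87,0,0,0.4,0,87,0,0,0.8,0,87,0,0,1.2,0,87,0,0,1.6,0,87,0,0,1.6,0]'

```text
clock: 4.05
eef_pos: [487.6, 137.9, 37.5]
tool_rot: [3.14, 0.001, 2.995]
force: [1.3, 3.2, 3.9]
width: 74.2
gripper_force: 1.9
```

```bash
python3 st.py
```

```text
t 4.05 unit [-89.3  38.   37.5] tilt [3.140e+00 1.000e-03 2.995e+00] yawerr deg 0.08 F [1.3 3.2 3.9] w 74.2
```

```bash
python3 pic.py n3
```

```text
(no output)
```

View pics/n3.png

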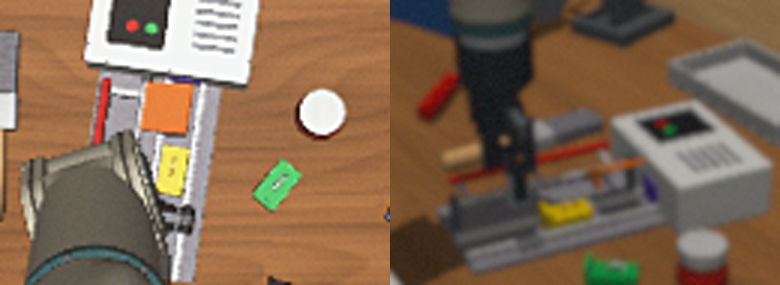

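The shield is rising: it is edge-on at (620,165) in the side crop and the red bar is lower. I'll estimate the angle from the red bar line in the side view.

```bash
cat > ang.py <<'E'
from h import *
p=np.array([570.3,87.1,-.148])
im=viewer.get_image("side")[0];hsv=cv2.cvtColor(im,cv2.COLOR_RGB2HSV)
M=cv2.inRange(hsv,(0,150,60),(6,255,255))|cv2.inRange(hsv,(172,150,60),(180,255,255))
def ends(a):
    b=np.radians(35)-a;return proj("side",T(p,[(-137,40+40*np.cos(b),38+40*np.sin(b)),(47,40+40*np.cos(b),38+40*np.sin(b))]))
best=[]
for a in np.arange(0,1.32,.03):
    m=np.zeros_like(M);e=ends(a);cv2.line(m,tuple(e[0].round().astype(int)),tuple(e[1].round().astype(int)),255,2)
    best.append(((M[m>0]>0).mean(),round(a,2)))
best.sort(reverse=True);print("angle cand",[(round(float(s),2),float(a)) for s,a in best[:4]])
E
python3 ang.py; python3 st.py
```

```text
angle cand [(0.46, 0.51), (0.46, 0.48), (0.45, 0.45), (0.45, 0.42)]
t 4.2 unit [-89.6  36.7  38.1] tilt [3.141 0.    2.994] yawerr deg 0.04 F [-0.3  2.1  4.1] w 74.3
```

arm_command --series '[87,0,0,0.5,0,87,0,0,1,0,87,0,0,1.5,0,87,0,0,2,0,87,0,0,2,0]'

```text
clock: 4.62
eef_pos: [486.6, 134.6, 17.4]
tool_rot: [-3.14, -0.001, 2.992]
force: [1.3, -1.0, 3.8]
width: 74.1
gripper_force: 2.2
```

```bash
python3 st.py; python3 ang.py; python3 pic.py n4; python3 st.py
```

```text
t 4.62 unit [-89.8  34.6  17.4] tilt [-3.140e+00 -1.000e-03  2.992e+00] yawerr deg -0.08 F [ 1.3 -1.   3.8] w 74.1
angle cand [(0.13, 0.96), (0.13, 0.93), (0.13, 0.99), (0.13, 1.05)]
t 4.77 unit [-89.7  35.   18.2] tilt [-3.14  -0.     2.993] yawerr deg -0.05 F [ 1.3 -2.3  5.1] w 74.3
```

View pics/n4.png

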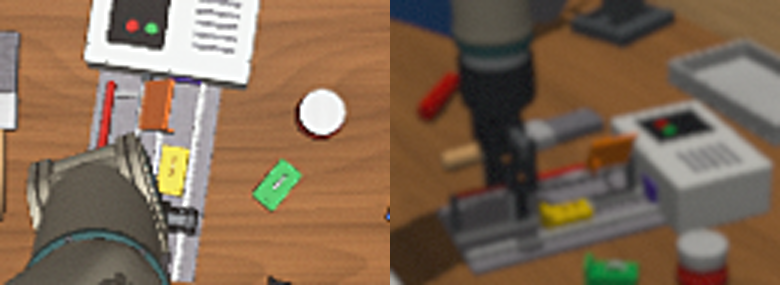

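Shield is now standing at about 1.0 rad (top crop (155,105), side crop (612,152)), with the carrier untouched at (172,170). I start the push, sliding along the bar.

arm_command --series '[87,-0.6,0,0.05,0,87,-1.2,0,0.05,0,87,-1.8,0,0.05,0,87,-2.4,0,0.05,0,87,-3,0,0.05,0]'

```text
clock: 5.18
eef_pos: [516.1, 132.0, 17.6]
tool_rot: [-3.141, -0.002, 2.994]
force: [-3.6, 1.9, 3.8]
width: 74.3
gripper_force: 2.4
```

```bash
cat > car.py <<'E'
from h import *
p=np.array([570.3,87.1,-.148])
for n in("side","top"):
    hsv=cv2.cvtColor(viewer.get_image(n)[0],cv2.COLOR_RGB2HSV)
    M=cv2.inRange(hsv,(22,130,60),(34,255,255));M[:, :280]=0;M[:,325:]=0;M[:180 if n=="top" else 190]=0;M[235:]=0
    ys,xs=np.where(M>0)
    if len(xs):
        U=np.array([Ti(p,ray(n,(x,y),28 if n=="top" else 24)) for x,y in zip(xs,ys)]);print(n,len(xs),"x",U[:,0].min().round(1),U[:,0].max().round(1),"mean",U.mean(0).round(1))
E
python3 st.py; python3 car.py
```

```text
t 5.18 unit [-60.2  36.4  17.6] tilt [-3.141e+00 -2.000e-03  2.994e+00] yawerr deg 0.05 F [-3.6  1.9  3.8] w 74.3
side 132 x -73.5 -0.2 mean [-30.1 -20.3  24. ]
top 109 x -42.3 2.2 mean [-18.5   0.1  28. ]
```

arm_command --series '[87,-0.6,0,0,0,87,-1.2,0,0,0,87,-1.8,0,0,0,87,-2.3,0,0,0,87,-2.8,0,0,0]'

```text
clock: 5.7
eef_pos: [544.4, 127.6, 17.7]
tool_rot: [-3.142, -0.001, 2.994]
force: [-4.4, 0.4, 3.9]
width: 74.3
gripper_force: 2.6
```

```bash
python3 st.py; python3 car.py;python3 pic.py n5
```

```text
t 5.7 unit [-31.6  36.2  17.7] tilt [-3.142e+00 -1.000e-03  2.994e+00] yawerr deg 0.02 F [-4.4  0.4  3.9] w 74.3
side 127 x -73.5 29.5 mean [ -4.6 -19.7  24. ]
top 87 x -13.3 31.0 mean [11.3 -1.7 28. ]
```

View pics/n5.png

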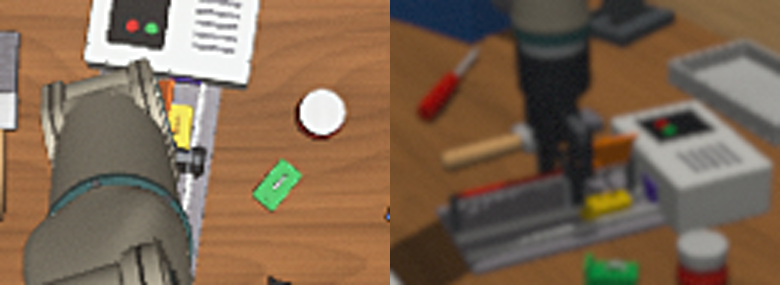

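The carrier is sliding under the raised shield (side crop (607,205), top crop (180,125)) and its front is near x = +31. Continuing.

arm_command --series '[87,-0.5,-0.1,0,0,87,-1,-0.1,0,0,87,-1.5,-0.1,0,0,87,-1.9,-0.1,0,0,87,-2.2,-0.1,0,0]'

```text
clock: 6.32
eef_pos: [565.1, 123.2, 17.6]
tool_rot: [-3.141, -0.002, 2.994]
force: [-3.7, -0.4, 5.7]
width: 74.2
gripper_force: 2.9
```

```bash
python3 st.py; python3 car.py
```

```text
t 6.32 unit [-10.4  35.   17.6] tilt [-3.141e+00 -2.000e-03  2.994e+00] yawerr deg 0.03 F [-3.7 -0.4  5.7] w 74.2
side 129 x -73.5 49.0 mean [ 11.4 -23.1  24. ]
top 63 x 8.4 47.0 mean [29.9 -4.1 28. ]
```

arm_command --series '[87,-0.1,0,0,0,87,-0.2,0,0,0,87,-0.3,0,0,0,87,-0.4,0,0,0,87,-0.5,0,0,0]'

```text
clock: 6.83
eef_pos: [570.5, 122.7, 17.7]
tool_rot: [-3.141, -0.001, 2.994]
force: [-4.0, 1.1, 4.4]
width: 74.6
gripper_force: 2.6
```

arm_command --series '[87,-0.1,0,0,0,87,-0.1,0,0,0,87,-0.2,0,0,0,87,-0.2,0,0,0,87,-0.2,0,0,0]'

```text
clock: 7.25
eef_pos: [571.8, 122.5, 17.7]
tool_rot: [-3.141, -0.002, 2.994]
force: [-6.1, 2.0, 5.0]
width: 74.5
gripper_force: 3.8
```

```bash
python3 st.py; python3 car.py;python3 pic.py n6
```

```text
t 7.25 unit [-3.7 35.2 17.7] tilt [-3.141e+00 -2.000e-03  2.994e+00] yawerr deg 0.0 F [-6.1  2.   5. ] w 74.5
side 123 x -73.5 54.5 mean [ 16.9 -23.2  24. ]
top 47 x 15.1 47.0 mean [32.2 -5.6 28. ]
```

View pics/n6.png

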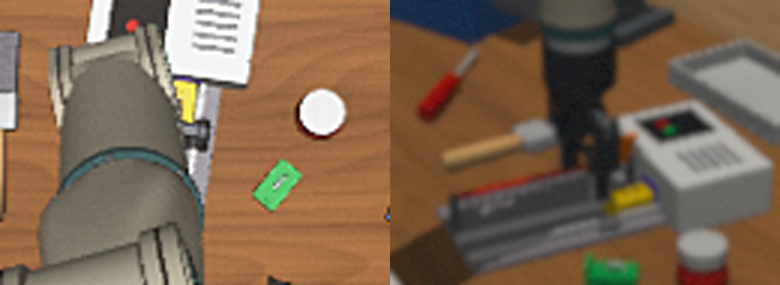

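The carrier's front is almost at the housing (side crop (632,197)) and Fx has risen by about 2 N. One more small step should confirm the stop.

arm_command --series '[87,-0.05,0,0,0,87,-0.1,0,0,0,87,-0.1,0,0,0,87,-0.1,0,0,0,87,-0.1,0,0,0]'

```text
clock: 7.87
eef_pos: [571.8, 122.5, 17.6]
tool_rot: [-3.141, -0.004, 2.994]
force: [-7.4, 2.0, 5.9]
width: 74.2
gripper_force: 4.3
```

```bash
python3 st.py; python3 car.py
```

```text
t 7.87 unit [-3.7 35.2 17.6] tilt [-3.141 -0.004  2.994] yawerr deg 0.02 F [-7.4  2.   5.9] w 74.2
side 124 x -73.5 54.5 mean [ 15.1 -24.9  24. ]
top 48 x 14.6 47.0 mean [31.8 -5.5 28. ]
```

The TCP no longer advances and the force keeps growing, so the carrier is home. I draw back with the bar still held down.

arm_command --series '[87,0.4,0,0,0,87,1.2,0,0,0,87,2,0,0,0,87,2.8,0,0,0,87,3.4,0,0,0]'

```text
clock: 8.38
eef_pos: [540.2, 127.4, 18.2]
tool_rot: [3.141, 0.002, 2.994]
force: [2.3, 0.5, 3.7]
width: 74.4
gripper_force: 2.1
```

arm_command --series '[87,0.8,0,0,0,87,1.6,0,0,0,87,2.4,0,0,0,87,3,0,0,0,87,3,0,0,0]'

```text
clock: 8.8
eef_pos: [507.9, 131.9, 17.6]
tool_rot: [-3.141, -0.003, 2.995]
force: [-1.4, 0.4, 4.6]
width: 74.2
gripper_force: 2.1
```

```bash
python3 st.py; python3 car.py; python3 ang.py; python3 pic.py n7
```

```text
t 8.8 unit [-68.4  35.2  17.6] tilt [-3.141e+00 -3.000e-03  2.995e+00] yawerr deg 0.09 F [-1.4  0.4  4.6] w 74.2
side 129 x -73.5 54.5 mean [ 17.8 -18.1  24. ]
top 101 x 7.1 47.0 mean [26.3 -0.1 28. ]
angle cand [(0.12, 0.99), (0.12, 1.05), (0.12, 1.02), (0.11, 0.96)]
```

View pics/n7.png

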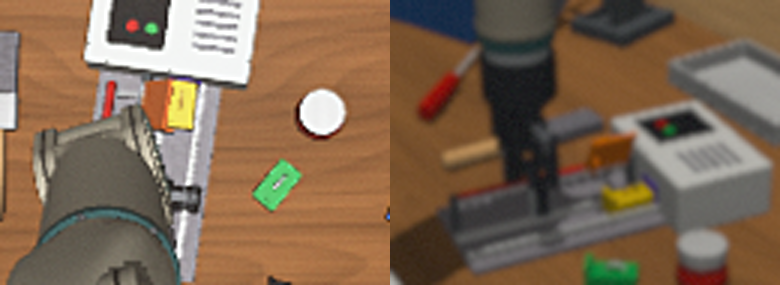

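The carrier sits home with its rear at about x = 7–8 mm, past the lip (top crop (180,105)). I lift now so the shield closes gently.

arm_command --series '[87,0,0,-0.8,0,87,0,0,-1.6,0,87,0,0,-2.4,0,87,0,0,-3.2,0,87,0,0,-4,0]'

```text
clock: 9.47
eef_pos: [511.3, 131.2, 58.9]
tool_rot: [3.141, 0.002, 2.993]
force: [0.7, -0.1, -0.5]
width: 74.6
gripper_force: 0.0
```

arm_command --series '[87,0,0,-2,0,87,0,0,-5,0,87,0,0,-8,0,87,0,0,-11,0,87,0,0,-12,0]'

```text
clock: 9.88
eef_pos: [513.3, 132.8, 182.7]
tool_rot: [3.137, 0.008, 2.994]
force: [0.4, 1.0, -0.3]
width: 74.5
gripper_force: 0.0
```

arm_command --series '[87,2,0,0,0,87,4,0,0,0,87,6,0,0,0,87,6,0,0,0,87,6,0,0,0]'

```text
clock: 10.3
eef_pos: [450.7, 141.1, 178.2]
tool_rot: [3.141, 0.001, 2.995]
force: [1.1, -0.3, 0.3]
width: 74.3
gripper_force: 0.0
```

```bash
python3 st.py; python3 car.py; python3 ang.py; python3 pic.py n8
```

```text
t 10.3 unit [-126.2   35.8  178.2] tilt [3.141e+00 1.000e-03 2.995e+00] yawerr deg 0.09 F [ 1.1 -0.3  0.3] w 74.3
side 83 x -73.5 51.9 mean [  7.1 -38.5  24. ]
angle cand [(0.63, 0.03), (0.63, 0.0), (0.57, 0.12), (0.53, 0.09)]
```

View pics/n8.png

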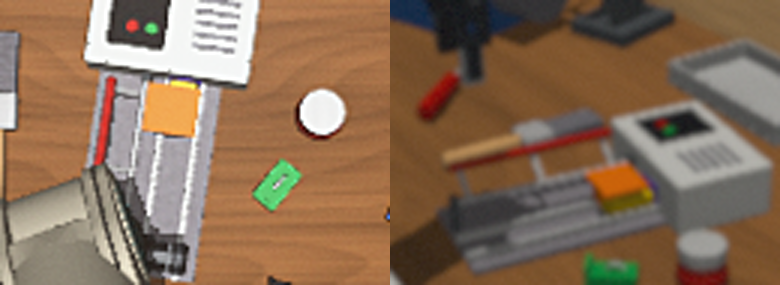

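The shield is fully closed (top crop (172,108)) with the yellow carrier behind it (side crop (628,200)), and the arm is clear of everything. Handing in.

```bash
python3 -c "
from cell import workorder
print(workorder.finish_job())"
```

```text
the job is handed in; nothing more can be done
None
```

I pushed the carrier home against the housing with the shield held open, then let the shield close behind it, and handed the job in at about 10 s with the arm clear; no verdict was shown.

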